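Hang the red-faced mallet home in the crowded mallet rack

TASK

Lift the red-faced mallet out of its bench stand and hang it, handle down, on the one empty hanger of the crowded rack: bring its handle in between the two arms from the front, feel gently for the slot of the yellow saddle (it is clamped a little differently each time), ease the head down until it sits fully home, bed it with a steady push of about 20 N, and only then let go. Do not drop it or push harder than 45 N, do not knock or shift the mallets hanging beside it, and leave the screwdriver, spanner, tape roll and blue bottle where they are.

Things in the scene. Friction and masses are not known exactly. Their poses are not given: they have to be found in the camera images.
- mallet: Red-faced mallet, 0.3-0.6 kg, upright in the stand. Head: aluminium block 36 (x) x 60 (y) x 40 mm high with round red faces 38 mm dia. on its y ends, 100 mm long in all. Black handle 26 mm dia., 170 mm down from the head. Origin: centre of the head's underside; z up, handle at z 0 to -170 mm. Grip the block across its x faces from above. May lean up to 0.04 rad in the stand.
- mallet_top (a point): Centre of the top of the red mallet's head, 40 mm above the mallet's origin. Near the head is the mallet's centre of mass.
- stand: Dark wooden block fixed to the bench, 90 x 90 mm and 75 mm high, with a square hole 28 mm wide and 63 mm deep in its top in which the mallet's handle stands (so lift more than 65 mm to clear it). Origin: centre of its underside on the bench.
- hanger: The empty hanger. Two fixed level arms along its x, open to its -x (robot's side), 10 mm wide, centred at y = +-22 mm: 34 mm free between for the handle, up to x = +54. Origin: midway between the arms, at nominal saddle-floor height (205 mm over the bench), z up. Home: the mallet's underside rests on the slot's floor, head along the hanger's y (see hanger_slot).
- hanger_slot (a point): Nominal slot centre (= hanger origin). The yellow saddle on both arms is clamped up to 16 mm off in x and 4 mm in z: true floor centre (s, h) is not measured; feel or see it. In x: landing s-55.5 to s-19.5 mm, top z h+14; slot s-19.5 to s+19.5 (39 mm for the 36 mm head), floor z h; rigid backstop s+19.5 to s+39.5, top z h+28. Never push the saddle with over 45 N.
- hanger_tips (a point): Midway between the front tips of the empty hanger's arms, x = -72 mm, z = -6 mm of the hanger: where the handle enters, moving in the hanger's +x.
- rack: Wooden rack, fixed, with four hangers 115 mm apart (y = +-57.5, +-172.5 mm of the rack; which is empty varies), their origins 85 mm in front (-x) of the rack's. End plates at y = +-250 mm, 18 mm thick, x -95 to +15 mm, 235 mm high. Rail at x = 0, top 200 mm high. Origin: on the bench under the rail's middle; yaw as all the hangers.
- mallet_white: Neighbour mallet, white faces and a pale wooden handle, same sizes and frame as the red one, hanging loose on another hanger. Leave alone.
- mallet_wood: Neighbour mallet, all wood with a square head, same sizes and frame as the red one (head 100 mm long), hanging loose on another hanger. Leave alone. Between heads on adjacent hangers there are 15 mm.
- mallet_blue: Neighbour mallet, blue faces, dark block and grey handle, same sizes and frame as the red one, hanging loose on another hanger. Leave alone.
- driver: Green-handled screwdriver lying on the bench, about 200 mm long. Leave alone.
- spanner: Steel spanner lying on the bench, about 180 mm long. Leave alone.
- tape: Roll of white tape, 100 mm in diameter, 50 mm high, on the bench. Leave alone.
- glue: Blue bottle with a red cap, 170 mm high, on the bench. Leave alone.
Things that resemble listed ones, but are neither listed nor needed, are in the scene too. Of the things that look like the stand, take the one that is farthest to the robot's right at the start. What is shaped like the mallet but orange is not meant.

How it is judged:
On the way, in this order (a step that is already met when the one before it is completed fails the run):
1. the red mallet is lifted clear of its stand in the fingers (z of mallet in the frame of stand above 0.24 m and contact force between the fingers and mallet above 2 N), for 0.1 s.
2. still held, the mallet is down in the slot of the empty hanger's saddle and pressed home with more than 10 N (not dropped in) (z of mallet in the frame of hanger between -0.0065 and 0.0065 m and x of mallet in the frame of hanger between -0.02 and 0.02 m and y of mallet in the frame of hanger between -0.008 and 0.008 m and contact force between the fingers and mallet above 2 N and contact force between mallet and hanger above 10 N), for 0.2 s.
At the end, for the whole second after the job is handed in: The red mallet hangs at rest, released, its weight on the empty hanger: its origin within 6.5 mm in height of the hanger's (so in the slot, not on the landing), within 20 mm along the arms and 8 mm across, upright within 0.06 rad, head square across the arms within 0.12 rad (z of mallet in the frame of hanger between -0.0065 and 0.0065 m and x of mallet in the frame of hanger between -0.02 and 0.02 m and y of mallet in the frame of hanger between -0.008 and 0.008 m and angle between mallet's own z axis and vertical below 0.06 rad and angle between the y axis of mallet and the y axis of hanger, either way round below 0.12 rad and contact force between mallet and hanger above 1 N and linear speed of mallet below 0.02 m/s); the robot touches nothing.
It fails at once if the mallet is pressed on the hanger or its saddle with more than 45 N (contact force between mallet and hanger above 45 N).
It fails at once if a hanging neighbour is moved more than 6 mm (distance of any of mallet_white, mallet_wood, mallet_blue from where it was at the start of the episode above 0.006 m).
It fails at once if a hanging neighbour is knocked with the mallet or the robot (more than 3 N) (contact force between any of mallet, the arm, the fingers and mallet_white above 3 N or contact force between any of mallet, the arm, the fingers and mallet_wood above 3 N or contact force between any of mallet, the arm, the fingers and mallet_blue above 3 N).
It fails at once if the screwdriver, spanner, tape roll or blue bottle is moved more than 15 mm (distance of any of driver, spanner, tape, glue from where it was at the start of the episode above 0.015 m).
It also fails if it takes over 66 s, if anything falls off the work surface, if the arm or the gripper's body presses on something with over 40 N, if the wrist force passes 120 N, or if a joint passes its speed limit or range.

ROBOT

A 6-joint arm with a two-finger parallel gripper is mounted at the origin on the work surface. World frame = base frame: x ahead of the robot, y to its left, z up, the work surface at z = 0. Lengths are in m, angles in rad, forces in N, time in s.
With the tool pointing down it reaches from about 0.375 to 0.975 m from the base axis. Payload 3.8 kg.
Tool frame: the origin (TCP) lies midway between the tips of the shut fingers; the grasp point (between the pads) lies 19 mm behind it; z points along the fingers, y is the line along which they close (so a half turn about z gives the same grasp; the last joint's range is limited). The gripper opens to 85 mm and grips with 20 to 120 N. Pads are 22 mm wide; open, the fingers measure 114 mm over their backs; the gripper's body (76 mm by 85 mm) begins 54 mm behind the grasp point. The pads swing forward as they close: fully open they stand 13 mm farther back than shut.
Start: joints at [1.065, 0.264, 1.604, -0, 1.274, -0.037], TCP at [0.305, 0.602, 0.231] pointing down, gripper open.
Joint ranges: [-2.63, 2.63], [-0.94, 2.18], [0.31, 2.57], [-1.31, 4.45], [0, 2.66], [-2.55, 2.55]. Speed limits (rad/s): [2.57, 2.57, 3.14, 3.14, 3.14, 3.14].

INTERFACE

Orientations are given as a rotation vector (axis times angle).
In Python, from workcell import status, read_camera, workorder, masks_of gives the robot as it stands.
- The arm moves only by the tool drive_tool, never from a script. Its argument "rows" is a list of rows, each a list of 7 numbers: the turn, a rotation vector about the tool's x, y, z in degrees, then the shift along the tool's x, y, z in m, then the opening, from 0 (shut) to 1 (fully open). In form: [[ax, ay, az, tx, ty, tz, claw], ...]. A call has 1 to 8 rows; each row shifts and turns the commanded pose from where the row before left it, along the tool's axes as they then stand; what a row does not reach is not made up. A row lasts 1/12 s, in which the tool goes at most 41.7 mm and 7.16 degrees, less where a joint would pass 70% of its speed; a pose out of reach is approached as far as the arm can. A call is refused whole if a number of a shift passes 0.0417 or a number of a turn 7.16, either way. A call with a gripper value outside its range is refused whole. The fingers move at their own pace and stop on an object; "force" is the grip in N (left out, the last holds). Time passes only in rows, so rows that do not move let the fingers close. It gives the time, the measured TCP pose, the force, the opening and the grip force at its end, in the units of the state.
- status.read_state(): the state, without advancing time (a new reading comes with each control period).
- read_camera(name): name is "scene" or "top" or "wrist"; returns a dict with "color" (400x640x3 uint8, red, green, blue), "intrinsics" (3x3 intrinsics, pixels), "world_from_camera" (4x4, takes a point from camera to world coordinates); the wrist camera has in their place "mount" (4x4, takes a point from camera to tool coordinates, whose origin is the TCP and whose axes are the flange's). Camera axes: x right, y up, looking along -z (the intrinsics and any distortion apply to the point x, -y, -z); pixel columns grow to the right and rows downward; lengths in m; the calibration is good to about 2 mm. A picture is of the moment at which its call begins: read the wrist's pose just before it. There is no depth.
- workorder.finish_job(): hands the job in; it is judged then, once.
Trained networks look in a picture, given as the dict that the camera call returned (one of the last four; its "shot" number tells which), for a name from the list of things; names that differ only in an ending like _2 or _b are one class to them, and where a whole thing is asked for, a point or a joint stands for the part that bears it (a point fixed in the world has none). Each returns a list of dicts, best first, with "score" (0 to 1); they miss things now and then, are a little off and sometimes report something else, mostly with a low value. They report only what shows in the picture. A call takes as long as a camera call. They do not tell look-alikes from the thing itself.
- masks_of(picture, name): "mask" (400x640 bool, what is visible of it) and "bbox" ([left, top, right, bottom] in pixels, round what is visible of it).
The state is a dict: "time": time; "q": joint angles; "joint_vel": joint speeds; "joint_torque": joint torques, N m; "tool_pos": TCP position; "tcp_rot": TCP orientation; "wrist_force": force on the tool from outside, world axes, zero at the start; "torque": the same for the moment, N m; "width": opening from 0.0 (shut) to 1.0 (fully open); "grip_force": force on a finger pad.
Only numpy, scipy, OpenCV 4.12 (cv2) and the standard library are available. Lean on these libraries where they do the work, as an engineer would, in place of code of your own. Each camera call takes 0.05 s, during which the arm holds its last target. There are 200 camera calls.

## Working session

There is one attempt and no reset: what is moved stays moved. The work goes in short steps, Python scripts to look and compute and a tool call to move; the robot and the scene stay as the last step left them, time stands still between calls to the robot, and variables do not carry over. Pictures are saved under pics/ and viewed, at most 10 in all, crops included, and the job is handed in when it is done.

Besides the shell and the picture viewer there is one more tool, called after ">>>" in YAML: its name, and indented under it one key for each argument. drive_tool: Moves the arm, as the interface text tells. Its arguments: {"type":"object","properties":{"rows":{"type":"array"},"force":{"type":"number"}},"required":["rows"]}

```bash
mkdir -p pics; cat > h.py <<'E'
import numpy as np, cv2
from scipy.spatial.transform import Rotation as R
from workcell import status, read_camera, workorder, masks_of
def cam(name):
    s=status.read_state(); p=read_camera(name)
    if 'world_from_camera' in p: T=np.array(p['world_from_camera'])
    else:
        W=np.eye(4); W[:3,:3]=R.from_rotvec(s['tcp_rot']).as_matrix(); W[:3,3]=s['tool_pos']; T=W@np.array(p['mount'])
    p['T']=T; return p
def save(p,f,crop=None,sc=1):
    im=cv2.cvtColor(p['color'],cv2.COLOR_RGB2BGR)
    if crop: l,t,r,b=crop; im=im[t:b,l:r]
    cv2.imwrite('pics/'+f,cv2.resize(im,None,fx=sc,fy=sc,interpolation=cv2.INTER_CUBIC))
def ray(p,uv):
    K=np.array(p['intrinsics']); u,v=uv
    d=np.linalg.inv(K)@[u,v,1]; d=np.array([d[0],-d[1],-d[2]]); d=p['T'][:3,:3]@d
    return p['T'][:3,3],d/np.linalg.norm(d)
def atz(p,uv,z):
    o,d=ray(p,uv); return o+d*(z-o[2])/d[2]
def proj(p,X):
    c=np.linalg.inv(p['T'])@np.append(X,1); K=np.array(p['intrinsics']); q=K@[c[0],-c[1],-c[2]]; return q[:2]/q[2]
def tri(rs):
    A=np.zeros((3,3));b=np.zeros(3)
    for o,d in rs:
        M=np.eye(3)-np.outer(d,d);A+=M;b+=M@o
    x=np.linalg.solve(A,b); return x,[np.linalg.norm((np.eye(3)-np.outer(d,d))@(x-o)) for o,d in rs]
E
cat > look.py <<'E'
from h import *
np.set_printoptions(precision=4,suppress=True)
print(status.read_state())
for n in ['scene','top']:
    p=cam(n); save(p,n+'0.png'); print(n,p['T'].round(3).tolist(), np.array(p['intrinsics']).tolist(), [k for k in p])
    for t in ['mallet','stand','rack','hanger','mallet_white','mallet_wood','mallet_blue','driver','spanner','tape','glue']:
        for m in masks_of(p,t)[:4]: 
            ys,xs=np.nonzero(m['mask']); print(t,round(m['score'],2),np.array(m['bbox']).round().tolist(),(xs.mean().round(1),ys.mean().round(1),len(xs)))
E
python3 look.py
```

```text
{'time': 0.0, 'q': array([ 1.0651,  0.2648,  1.6054, -0.    ,  1.2737, -0.0369]), 'joint_vel': array([ 0.0013,  0.0008, -0.0011,  0.0005,  0.0018, -0.0001]), 'joint_torque': array([ -0.0003, -51.5146, -36.7305,  -0.0002,   0.0133,   0.    ]), 'tool_pos': array([0.3046, 0.6015, 0.2299]), 'tcp_rot': array([-0.7295, -3.0551,  0.0034]), 'wrist_force': array([-0.3489,  0.7883, -0.4595]), 'torque': array([ 0.0084, -0.0302, -0.0379]), 'grip_force': 0.0, 'width': 0.998292655404564}
scene [[0.084, -0.858, 0.507, 1.091], [0.996, 0.07, -0.046, -0.021], [0.004, 0.509, 0.861, 1.158], [0.0, 0.0, 0.0, 1.0]] [[412.26271426210656, 0.0, 315.4122814890598], [0.0, 412.26271426210656, 197.61698622274727], [0.0, 0.0, 1.0]] ['color', 'intrinsics', 'world_from_camera', 'shot', 'T']
mallet 0.96 [427.0, 219.0, 462.0, 271.0] (np.float64(445.5), np.float64(241.7), 709)
mallet 0.81 [420.0, 174.0, 463.0, 213.0] (np.float64(439.5), np.float64(189.1), 742)
stand 0.95 [441.0, 135.0, 478.0, 173.0] (np.float64(457.4), np.float64(152.8), 1130)
stand 0.94 [450.0, 175.0, 491.0, 215.0] (np.float64(471.3), np.float64(194.3
[... 2522 characters left out ...]
65.2), 483)
mallet_white 0.47 [305.0, 189.0, 312.0, 240.0] (np.float64(309.1), np.float64(211.0), 216)
mallet_wood 0.9 [423.0, 163.0, 461.0, 181.0] (np.float64(439.8), np.float64(168.5), 440)
mallet_blue 0.97 [388.0, 160.0, 422.0, 176.0] (np.float64(403.9), np.float64(165.2), 428)
driver 0.53 [305.0, 193.0, 311.0, 229.0] (np.float64(309.4), np.float64(208.6), 204)
spanner 0.66 [376.0, 196.0, 386.0, 243.0] (np.float64(381.6), np.float64(218.0), 227)
tape 0.95 [448.0, 216.0, 474.0, 243.0] (np.float64(460.6), np.float64(226.8), 436)
tape 0.54 [387.0, 160.0, 424.0, 177.0] (np.float64(403.1), np.float64(165.5), 459)
glue 0.8 [180.0, 154.0, 208.0, 178.0] (np.float64(192.2), np.float64(163.8), 390)
```

View pics/scene0.png

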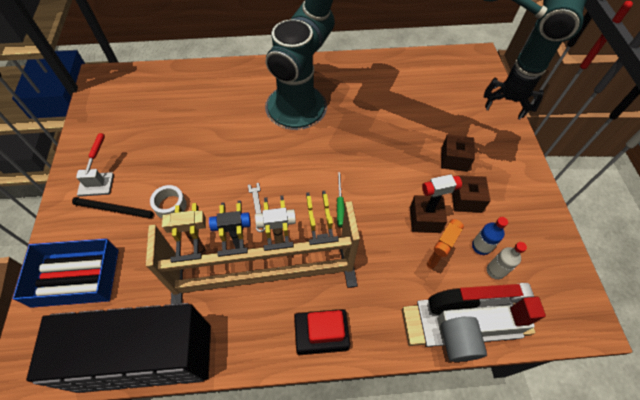

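View pics/top0.png

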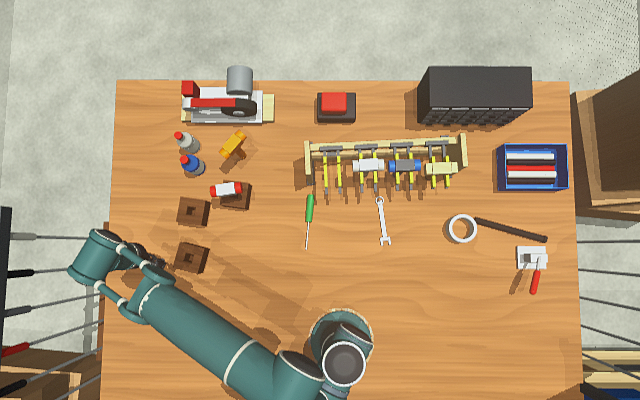

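The scene shows three stands: scene px (457,153), (471,194) and (427,215), top px (191,257), (193,210) and (238,197). Image-right in the top view is the robot's right, so the wanted stand is (238,197), and it holds the red mallet (scene (440,187), top (226,189)). The look-alike is the orange mallet at scene (445,242), top (234,145). The empty hanger is the one at the +y end of the rack, scene (320,215), top (331,165). Next I triangulate.

```bash
cat > m1.py <<'E'
from h import *
np.set_printoptions(precision=4,suppress=True)
a=cam('scene');b=cam('top')
def pr(n,u,v):
    x,e=tri([ray(a,u),ray(b,v)]); print(n,x,np.array(e)*1000)
def c(p,t,i=0,bx=None):
    ms=masks_of(p,t)
    m=ms[i]; ys,xs=np.nonzero(m['mask']); return xs.mean(),ys.mean()
for t in ['mallet_white','mallet_wood','mallet_blue','hanger','glue']: pr(t,c(a,t),c(b,t))
print('stand',atz(b,(238.4,197),.075))
# red faces
for p,box,n in [(a,(415,165,470,210),'s'),(b,(200,175,255,205),'t')]:
    im=p['color'].astype(int); l,t,r,bt=box; s=im[t:bt,l:r]
    m=((s[...,0]>130)&(s[...,1]<70)&(s[...,2]<90)).astype(np.uint8)
    k,_,st,ce=cv2.connectedComponentsWithStats(m)
    print(n,[(st[i,:].tolist(),(ce[i]+[l,t]).tolist()) for i in range(1,k) if st[i,4]>5])
save(a,'sc1.png',(400,150,520,260),5); 
big=lambda p,c,s:cv2.resize(cv2.cvtColor(p['color'],cv2.COLOR_RGB2BGR)[c[1]:c[3],c[0]:c[2]],None,fx=s,fy=s,interpolation=cv2.INTER_CUBIC)
i1=big(a,(270,170,370,250),4);i2=big(b,(300,125,400,205),4);i3=big(a,(410,160,510,235),4);i4=big(b,(170,165,270,240),4)
cv2.imwrite('pics/crops.png',np.vstack([np.hstack([i1,i2]),np.hstack([i3,i4])])[:600])
E
python3 m1.py
```

```text
mallet_white [0.474  0.0117 0.0181] [104.1947 104.1947]
mallet_wood [ 0.5853 -0.3093  0.2122] [1.978 1.978]
mallet_blue [ 0.5941 -0.1937  0.2166] [1.0939 1.0939]
hanger [0.617  0.0388 0.2218] [1.6116 1.6116]Traceback (most recent call last):
  File "m1.py", line 9, in <module>
    for t in ['mallet_white','mallet_wood','mallet_blue','hanger','glue']: pr(t,c(a,t),c(b,t))
                                                                                ~^^^^^
  File "m1.py", line 8, in c
    m=ms[i]; ys,xs=np.nonzero(m['mask']); return xs.mean(),ys.mean()
      ~~^^^
IndexError: list index out of range
```

```bash
sed -i "s/^for t in \['mallet_white.*$//; s/^save(a,'sc1.*$//" m1.py; python3 m1.py
```

```text
stand [0.5027 0.3599 0.075 ]
s [([39, 10, 8, 12, 64], [457.875, 180.703125]), ([9, 16, 11, 12, 76], [429.2631578947368, 186.6578947368421])]
t [([34, 7, 8, 11, 58], [237.6551724137931, 187.01724137931035]), ([10, 11, 7, 11, 54], [212.62962962962962, 191.2037037037037])]
```

View pics/crops.png

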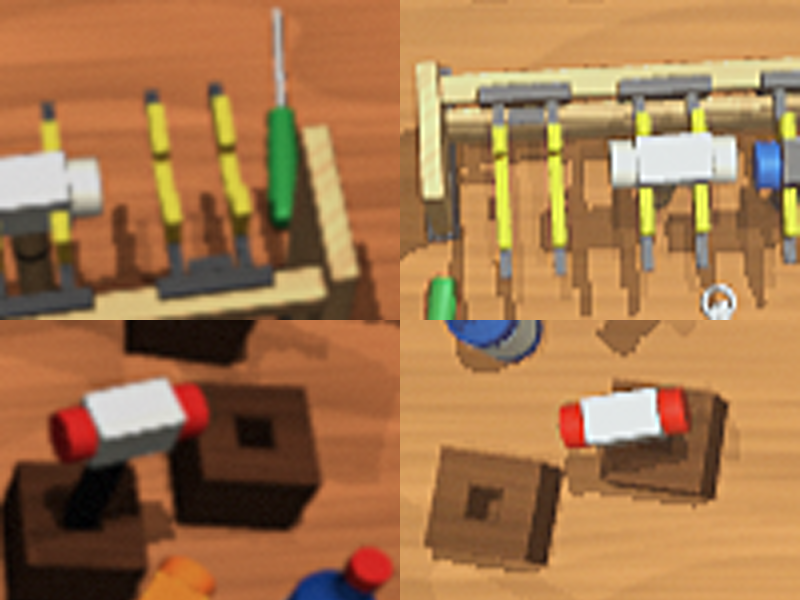

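```bash
cat > m2.py <<'E'
from h import *
np.set_printoptions(precision=4,suppress=True)
a=cam('scene');b=cam('top')
def pr(n,u,v):
    x,e=tri([ray(a,u),ray(b,v)]); print(n,x,np.array(e)*1000); return x
L=pr('faceL',(457.9,180.7),(212.6,191.2)); Rr=pr('faceR',(429.3,186.7),(237.7,187.0))
d=L-Rr; print('len',np.linalg.norm(d),'yaw',np.arctan2(-d[0],d[1]),'mid',(L+Rr)/2)
# hanger: arm tips (crop px /4 + offset)
t1=pr('tipA',(270+152/4,170+92/4),(300+506/4-100,125+274/4)); t2=pr('tipB',(270+215/4,170+85/4),(300+560/4-100,125+272/4))
pr('notchA',(270+161/4,170+155/4),(300+500/4-100,125+128/4))
pr('notchB',(270+226/4,170+150/4),(300+553/4-100,125+127/4))
def cc(p,t,box):
    for m in masks_of(p,t):
        ys,xs=np.nonzero(m['mask'])
        if box[0]<xs.mean()<box[2] and box[1]<ys.mean()<box[3]: return xs.mean(),ys.mean()
P={}
for t,ba,bb in [('mallet_white',(250,200,300,245),(345,155,390,180)),('mallet_wood',(160,200,205,255),(420,155,465,185)),('mallet_blue',(205,200,255,250),(385,155,425,180))]:
    u,v=cc(a,t,ba),cc(b,t,bb)
    print(t,u,v)
    if u and v:P[t]=pr(t,u,v)
E
python3 m2.py
```

```text
faceL [0.5086 0.4217 0.2083] [3.4997 3.4997]
faceR [0.5221 0.3397 0.2093] [2.3765 2.3765]
len 0.08307292935066393 yaw 0.16342196002991696 mid [0.5154 0.3807 0.2088]
tipA [0.5035 0.0319 0.1881] [19.3463 19.3463]
tipB [0.5077 0.0313 0.2057] [23.8475 23.8475]
notchA [0.606  0.0338 0.283 ] [22.4349 22.4349]
notchB [0.6084 0.0329 0.2934] [17.4288 17.4288]
mallet_white (np.float64(275.2848101265823), np.float64(220.89620253164557)) (np.float64(367.3502415458937), np.float64(164.9927536231884))
mallet_white [ 0.5948 -0.0793  0.213 ] [0.6763 0.6763]
mallet_wood (np.float64(185.07958477508652), np.float64(223.6251441753172)) (np.float64(439.9352517985611), np.float64(168.50599520383693))
mallet_wood [ 0.5841 -0.311   0.2138] [1.9145 1.9145]
mallet_blue (np.float64(230.41148325358853), np.float64(223.5897129186603)) (np.float64(403.6791569086651), np.float64(165.18032786885246))
mallet_blue [ 0.5943 -0.1948  0.2153] [1.6531 1.6531]
```

```bash
cat >> h.py <<'E'
np.set_printoptions(precision=4,suppress=True)
def down(yaw): # tool z down, tool y along world dir at angle yaw from +x axis (mod pi)
    y=np.array([np.cos(yaw),np.sin(yaw),0]); z=np.array([0,0,-1.]); return np.column_stack([np.cross(y,z),y,z])
def go(pos,yaw=None,sign=1):
    s=status.read_state(); C=R.from_rotvec(s['tcp_rot']).as_matrix()
    print('t',s['time'],'pos',s['tool_pos'],'yaxis',C[:,1],'zaxis',C[:,2],'F',s['wrist_force'],'w',s['width'],'grip',s['grip_force'])
    if pos is not None: print(' tool shift mm',C.T@(np.array(pos)-s['tool_pos'])*1000)
    if yaw is not None:
        for y in (yaw,yaw+np.pi): print(' turn deg',np.degrees(R.from_matrix(C.T@down(y)).as_rotvec()))
E
python3 - <<'E'
from h import *
a=cam('scene');b=cam('top')
def pr(n,u,v):
    x,e=tri([ray(a,u),ray(b,v)]); print(n,x,np.array(e)*1000); return x
A=pr('tip-y',(308,193),(340,193)); B=pr('tip+y',(323.8,191.2),(326.5,193.5))
pr('notch-y',(310.2,208.8),(338.3,156.8)); pr('notch+y',(326.5,207.5),(325,157))
# rail/arm roots along the rack: dark plates top crop: (478..570,97),(618..712,90),
print('mount',np.array(cam('wrist')['mount']))
print(status.read_state()['q'])
go([.515,.381,.40],.163)
E
```

```text
tip-y [0.5058 0.0099 0.1936] [2.493 2.493]
tip+y [0.5039 0.0536 0.1942] [2.3902 2.3902]
notch-y [0.6071 0.0133 0.2858] [2.1007 2.1007]
notch+y [0.6063 0.0536 0.2849] [2.6781 2.6781]
mount [[ 0.0003  0.9528  0.3036  0.0778]
 [ 1.     -0.0002 -0.0003  0.0004]
 [-0.0002  0.3036 -0.9528 -0.1425]
 [ 0.      0.      0.      1.    ]]
[ 1.0651  0.2639  1.604   0.      1.2737 -0.037 ]
t 2.4 pos [0.305  0.6022 0.2313] yaxis [0.4518 0.8921 0.    ] zaxis [-0.  0. -1.] F [0.2567 0.0807 0.4209] w 0.9997975390400937 grip 0.0
 tool shift mm [-287.2909 -102.4479 -168.7239]
 turn deg [-0.0001 -0.0008 53.8037]
 turn deg [   0.0009   -0.0001 -126.1963]
```

>>> drive_tool:
  rows:
    - [0,0,0,-0.018,-0.006,-0.03,1]
    - [0,0,0,-0.038,-0.0135,-0.03,1]
    - [0,0,0,-0.038,-0.0135,-0.03,1]
    - [0,0,0,-0.038,-0.0135,-0.03,1]
    - [0,0,0,-0.038,-0.0135,-0.025,1]
    - [0,0,0,-0.038,-0.0135,-0.02,1]
    - [0,0,0,-0.038,-0.0135,0,1]
    - [0,0,0,-0.038,-0.0135,0,1]

```text
time: 3.07
tool_pos: [0.4948, 0.4042, 0.3793]
tcp_rot: [0.728, 3.053, 0.006]
wrist_force: [0.6, 1.2, 0.5]
width: 1.0
grip_force: 0.0
```

>>> drive_tool:
  rows:
    - [0,0,6.8,0,0,0,1]
    - [0,0,6.8,0,0,0,1]
    - [0,0,6.8,0,0,0,1]
    - [0,0,6.8,0,0,0,1]
    - [0,0,6.8,0,0,0,1]
    - [0,0,6.8,0,0,0,1]
    - [0,0,6.8,0,0,0,1]
    - [0,0,6,0,0,0,1]

```text
time: 3.73
tool_pos: [0.4932, 0.4049, 0.3764]
tcp_rot: [-2.036, -2.392, -0.0]
wrist_force: [-0.9, -0.5, -1.1]
width: 0.997
grip_force: 0.0
```

```bash
python3 - <<'E'
from h import *
go([.515,.381,.40],.163)
p=cam('wrist'); save(p,'w1.png'); np.savez('w1.npz',T=p['T'],K=p['intrinsics'],c=p['color'])
for t in ['mallet','stand']:
    for m in masks_of(p,t)[:3]: print(t,m['score'],m['bbox'])
E
```

```text
t 3.7333 pos [0.4932 0.4049 0.3764] yaxis [ 0.9871  0.1599 -0.    ] zaxis [-0.  0. -1.] F [-0.9216 -0.462  -1.1084] w 0.9968506925938131 grip 0.0
 tool shift mm [-27.0538  17.6937 -23.6353]
 turn deg [-0.001  -0.0019 -0.136 ]
 turn deg [ -0.0029   0.0015 179.864 ]
mallet 0.9 [395.5, 191.5, 481.3, 274.1]
mallet 0.76 [316.0, 169.3, 350.6, 256.0]
stand 0.65 [296.5, 148.7, 362.9, 211.1]
stand 0.59 [268.6, 39.9, 342.1, 123.4]
stand 0.59 [155.0, 11.8, 243.7, 106.0]
```

View pics/w1.png

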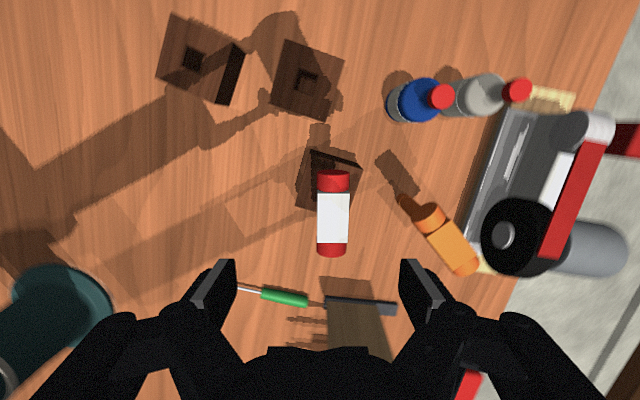

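The wrist view shows the red-faced mallet at px (332,215) with its head vertical in the image, so the yaw is right. The orange look-alike is separate at (445,240).

```bash
cat > blk.py <<'E'
from h import *
def block(p,box):
    l,t,r,b=box; s=cv2.cvtColor(p['color'],cv2.COLOR_RGB2HSV)[t:b,l:r].astype(int)
    m=((s[...,1]<40)&(s[...,2]>150)).astype(np.uint8)
    k,lab,st,ce=cv2.connectedComponentsWithStats(m); i=1+np.argmax(st[1:,4])
    pts=np.argwhere(lab==i)[:,::-1].astype(np.float32)+[l,t]
    return cv2.minAreaRect(pts.astype(np.float32)), st[i]
def pose(p,box,z=.222):
    r,st=block(p,box); c=atz(p,r[0],z)
    q=np.array([atz(p,x,z) for x in cv2.boxPoints(r)])[:,:2]
    e=[q[1]-q[0],q[2]-q[1]]; e.sort(key=np.linalg.norm); d=e[1]; 
    if d[1]<0:d=-d
    print('px',r,'centre',c,'size',[np.linalg.norm(x) for x in e],'yaw',np.arctan2(-d[0],d[1])); return r[0]
E
python3 - <<'E'
from blk import *
p=cam('wrist'); pose(p,(290,160,370,270))
a=cam('scene');b=cam('top')
c=pose(b,(200,175,255,205)); x,e=tri([ray(p,block(p,(290,160,370,270))[0][0]),ray(b,c)]);print(x,e)
E
```

```text
px ((333.0, 217.5), (49.0, 32.0), 90.0) centre [0.5157 0.3797 0.222 ] size [np.float64(0.03506834774824282), np.float64(0.05870499199187366)] yaw 0.2037882598401835
px ((224.60809326171875, 188.64865112304688), (11.672327995300293, 18.741485595703125), 80.53767395019531) centre [0.5144 0.3767 0.222 ] size [np.float64(0.03769180496713567), np.float64(0.059835834719888396)] yaw 0.1722759111229802
[0.5157 0.3779 0.2166] [np.float64(0.0006821126214163137), np.float64(0.0006821126214164296)]
```

>>> drive_tool:
  rows:
    - [0,0,-1,-0.0145,0.009,0.02,1]
    - [0,0,0,-0.0145,0.009,0.03,1]
    - [0,0,0,0,0,0.025,1]
    - [0,0,0,0,0,0,1]
    - [0,0,0,0,0,0,1]

```text
time: 4.45
tool_pos: [0.5151, 0.3788, 0.2995]
tcp_rot: [-2.006, -2.415, 0.006]
wrist_force: [-0.1, 0.1, 0.6]
width: 1.001
grip_force: 0.0
```

```bash
python3 - <<'E'
from blk import *
p=cam('wrist')
cs=pose(p,(220,130,450,345))
b=np.load('w1.npz'); q={'T':b['T'],'intrinsics':b['K'],'color':b['c']}
x,e=tri([ray(p,cs),ray(q,block(q,(290,160,370,270))[0][0])]);print(x,e)
go([x[0],x[1],.19],.18)
save(p,'w2.png')
E
```

```text
px ((318.5, 220.5), (57.0, 43.0), 90.0) centre [0.5167 0.3752 0.222 ] size [np.float64(0.034872664476099935), np.float64(0.05096640580106989)] yaw 0.20949995047366318
[0.5149 0.382  0.235 ] [np.float64(0.002048057989946577), np.float64(0.00204805798994643)]
t 4.5 pos [0.5159 0.3797 0.3018] yaxis [ 0.983   0.1836 -0.0004] zaxis [-0.0004  0.     -1.    ] F [0.1437 0.182  0.1939] w 0.9976604487916287 grip 0.0
 tool shift mm [  2.432   -0.5257 111.8309]
 turn deg [-0.0218 -0.0066  0.267 ]
 turn deg [   0.0103   -0.0342 -179.733 ]
```

View pics/w2.png

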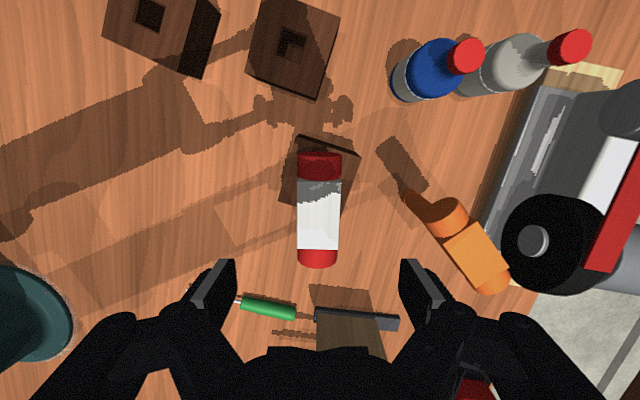

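The head is centred between the fingers at px (319,215). A shadow covers the far part of the block, so the automatic centre was biased, and I redo it by hand.

```bash
python3 - <<'E'
from blk import *
p=cam('wrist'); b=np.load('w1.npz'); q={'T':b['T'],'intrinsics':b['K']}
x,e=tri([ray(p,(319,214.5)),ray(q,(333,217.5))]);print(x,e, atz(p,(319,214.5),.222), atz(q,(333,217.5),.222))
f=[atz(p,(320,165),.203),atz(p,(317,257),.203)];d=f[0]-f[1];print(f,np.arctan2(-d[0],d[1]))
go([.516,.379,.19],.19)
E
```

```text
[0.5199 0.3674 0.1849] [np.float64(0.0006953166667005699), np.float64(0.0006953166667004927)] [0.5174 0.3808 0.222 ] [0.5155 0.3795 0.222 ]
[array([0.5112, 0.4189, 0.203 ]), array([0.5248, 0.3316, 0.203 ])] 0.1553286414035446
t 4.55 pos [0.5165 0.3803 0.3033] yaxis [0.983  0.1838 0.0022] zaxis [ 0.0019  0.0016 -1.    ] F [-0.1492 -0.4351  0.7315] w 1.0035822245348986 grip 0.0
 tool shift mm [ -1.291   -0.9277 113.3237]
 turn deg [ 0.1238 -0.068  -0.2959]
 turn deg [ -0.1066  -0.1941 179.7039]
```

>>> drive_tool:
  rows:
    - [0,0,0.8,0,0,0.03,1]
    - [0,0,0,0,0,0.03,1]
    - [0,0,0,0,0,0.02,1]
    - [0,0,0,0,0,0.02,1]
    - [0,0,0,0,0,0.012,1]
    - [0,0,0,0,0,0,1]

```text
time: 5.05
tool_pos: [0.5151, 0.3794, 0.188]
tcp_rot: [-2.023, -2.402, 0.004]
wrist_force: [-0.1, -0.5, -0.5]
width: 1.001
grip_force: 0.0
```

>>> drive_tool:
  rows:
    - [0,0,0,0,0,0,0.5]
    - [0,0,0,0,0,0,0.3]
    - [0,0,0,0,0,0,0.2]
    - [0,0,0,0,0,0,0.2]
    - [0,0,0,0,0,0,0.2]
    - [0,0,0,0,0,0,0.2]
    - [0,0,0,0,0,0,0.2]
    - [0,0,0,0,0,0,0.2]
  force: 70

```text
time: 5.72
tool_pos: [0.5169, 0.3802, 0.1916]
tcp_rot: [2.025, 2.401, 0.005]
wrist_force: [-0.2, -0.1, 5.5]
width: 0.408
grip_force: 71.2
```

>>> drive_tool:
  rows:
    - [0,0,0,0,0,-0.005,0.2]
    - [0,0,0,0,0,-0.015,0.2]
    - [0,0,0,0,0,-0.025,0.2]
    - [0,0,0,0,0,-0.03,0.2]
    - [0,0,0,0,0,-0.03,0.2]
    - [0,0,0,0,0,-0.03,0.2]
    - [0,0,0,0,0,-0.025,0.2]
    - [0,0,0,0,0,0,0.2]

```text
time: 6.38
tool_pos: [0.5179, 0.3807, 0.3562]
tcp_rot: [2.023, 2.4, 0.015]
wrist_force: [0.7, 0.4, -0.8]
width: 0.413
grip_force: 72.0
```

>>> drive_tool:
  rows:
    - [0,0,0,0,0,0,0.2]
    - [0,0,0,0,0,0,0.2]
    - [0,0,0,0,0,0,0.2]

```text
time: 6.63
tool_pos: [0.5148, 0.3787, 0.3457]
tcp_rot: [-2.024, -2.401, 0.009]
wrist_force: [0.1, 0.4, -4.4]
width: 0.413
grip_force: 71.9
```

```bash
python3 - <<'E'
from h import *
go([.46,.05,.36],.05)
a=cam('scene');b=cam('top')
save(a,'s3.png',(230,160,390,280),5)
big=lambda p,c,s:cv2.resize(cv2.cvtColor(p['color'],cv2.COLOR_RGB2BGR)[c[1]:c[3],c[0]:c[2]],None,fx=s,fy=s,interpolation=cv2.INTER_CUBIC)
i1=big(a,(285,180,385,255),4); i2=big(b,(295,125,395,200),4); i3=big(a,(400,120,500,195),4); i4=big(b,(180,140,280,215),4)
cv2.imwrite('pics/c3.png',np.vstack([np.hstack([i1,i2]),np.hstack([i3,i4])]))
E
```

```text
t 6.6333 pos [0.5148 0.3787 0.3457] yaxis [ 0.9856  0.1691 -0.0052] zaxis [-0.0047 -0.0032 -1.    ] F [ 0.0729  0.3716 -4.3719] w 0.4125286275273611 grip 71.8955647945404
 tool shift mm [-314.683  -109.7073  -12.9856]
 turn deg [-0.2874  0.1539  6.8727]
 turn deg [  -0.2328   -0.4347 -173.1266]
```

View pics/c3.png

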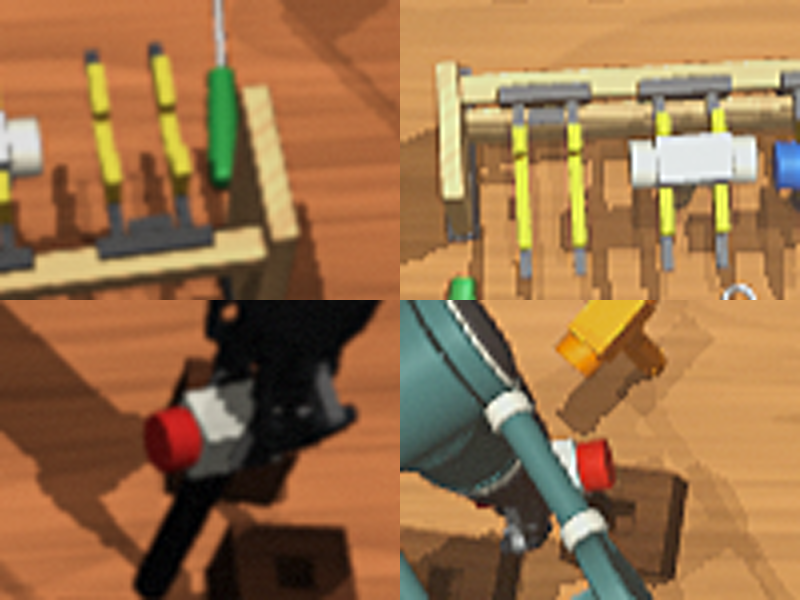

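The mallet is held upright and clear of the stand, and the wrist reads about 4.4 N of weight. In the top crop the empty hanger's saddle ends about 7 px behind the tips, so s is roughly +5 mm. I now carry the mallet to a standoff where the wrist camera looks straight down on the hanger.

>>> drive_tool:
  rows:
    - [0,0,0,-0.015,-0.006,-0.005,0.2]
    - [0,0,0,-0.03,-0.0122,-0.0015,0.2]
    - [0,0,0,-0.03,-0.0122,-0.0015,0.2]
    - [0,0,0,-0.03,-0.0122,-0.0015,0.2]
    - [0,0,0,-0.03,-0.0122,-0.0015,0.2]
    - [0,0,0,-0.03,-0.0122,-0.0015,0.2]
    - [0,0,0,-0.03,-0.0122,-0.0015,0.2]
    - [0,0,0,-0.03,-0.0122,0,0.2]

```text
time: 7.4
tool_pos: [0.4628, 0.1404, 0.363]
tcp_rot: [2.024, 2.402, -0.001]
wrist_force: [1.2, -0.5, -3.5]
width: 0.412
grip_force: 71.7
```

>>> drive_tool:
  rows:
    - [0,0,0,-0.03,-0.0122,0,0.2]
    - [0,0,0,-0.03,-0.0122,0,0.2]
    - [0,0,0,-0.03,-0.0122,0,0.2]
    - [0,0,0,-0.03,-0.0122,0,0.2]
    - [0,0,0,-0.03,-0.0122,0,0.2]
    - [0,0,0,-0.02,-0.008,0,0.2]
    - [0,0,0,-0.012,-0.005,0,0.2]
    - [0,0,3.5,0,0,0,0.2]

```text
time: 8.07
tool_pos: [0.4203, -0.0524, 0.3628]
tcp_rot: [2.102, 2.335, -0.003]
wrist_force: [-0.7, 0.9, -3.7]
width: 0.412
grip_force: 71.6
```

>>> drive_tool:
  rows:
    - [0,0,3.4,0,0,0,0.2]
    - [0,0,0,0,0,0,0.2]
    - [0,0,0,0,0,0,0.2]
    - [0,0,0,0,0,0,0.2]

```text
time: 8.4
tool_pos: [0.4214, -0.0496, 0.363]
tcp_rot: [-2.164, -2.277, 0.001]
wrist_force: [-1.0, 0.3, -3.0]
width: 0.413
grip_force: 71.6
```

```bash
python3 - <<'E'
from h import *
go(None,.05)
p=cam('wrist'); save(p,'w4.png'); print(p['intrinsics'])
np.savez('w4.npz',T=p['T'],K=p['intrinsics'],c=p['color'])
E
```

```text
t 8.4 pos [ 0.4214 -0.0496  0.363 ] yaxis [ 0.9987  0.0511 -0.0005] zaxis [-0.0005 -0.     -1.    ] F [-0.9512  0.2688 -3.0487] w 0.4125014490996155 grip 71.60350441932678
 turn deg [-0.0315 -0.001   0.0637]
 turn deg [   0.0016   -0.0494 -179.9362]
[[279.8284   0.     317.2528]
 [  0.     279.8284 207.2289]
 [  0.       0.       1.    ]]
```

View pics/w4.png

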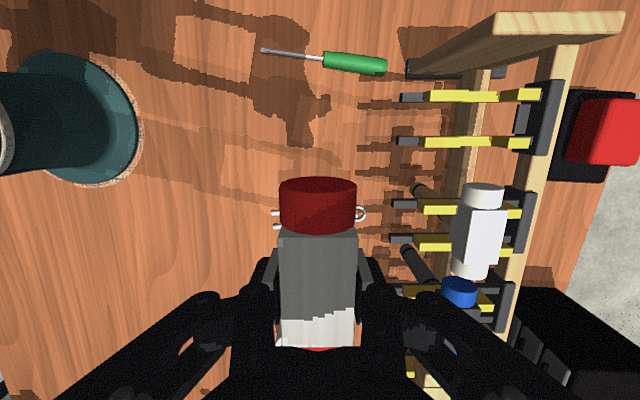

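The wrist view shows the empty hanger's yellow arms at v≈97 and v≈142, with tips at u≈400, the saddle from u≈427 and the slot step at u≈515. The white mallet hangs at (480,230).

```bash
cat > hang.py <<'E'
from h import *
def meas(p,box,zt=.219):
    l,t,r,b=box; s=cv2.cvtColor(p['color'],cv2.COLOR_RGB2HSV)[t:b,l:r].astype(int)
    m=((s[...,0]>22)&(s[...,0]<36)&(s[...,1]>130)&(s[...,2]>90)).astype(np.uint8)
    k,lab,st,ce=cv2.connectedComponentsWithStats(m)
    for i in range(1,k):
        if st[i,4]<60: continue
        q=np.argwhere(lab==i)[:,::-1]+[l,t]
        print('comp',(st[i]+[l,t,0,0,0]).tolist())
        prev=None
        for u in range(q[:,0].min(),q[:,0].max()+1,8):
            v=q[q[:,0]==u,1]; print(u,v.min(),v.max(), atz(p,(u,v.min()-.5),zt)[:2],atz(p,(u,v.max()+.5),zt)[:2])
E
python3 - <<'E'
from hang import *
b=np.load('w4.npz'); p={'T':b['T'],'intrinsics':b['K'],'color':b['c']}
print(p['T'])
meas(p,(400,80,560,165))
big=cv2.resize(cv2.cvtColor(p['color'],cv2.COLOR_RGB2BGR)[75:165,390:550],None,fx=5,fy=5,interpolation=cv2.INTER_NEAREST)
cv2.imwrite('pics/w4c.png',big)
E
```

```text
[[ 0.9987 -0.0489 -0.0158  0.4175]
 [ 0.0513  0.9517  0.3027  0.0283]
 [ 0.0002 -0.3031  0.953   0.5056]
 [ 0.      0.      0.      1.    ]]
comp [429, 89, 71, 14, 811]
429 97 100 [0.5231 0.0535] [0.5237 0.05  ]
437 90 101 [0.5296 0.06  ] [0.5315 0.0495]
445 90 101 [0.5372 0.0604] [0.5392 0.0499]
453 90 101 [0.5447 0.0608] [0.5468 0.0502]
461 89 102 [0.5521 0.0621] [0.5547 0.0497]
469 91 102 [0.5601 0.0607] [0.5624 0.0501]
477 91 101 [0.5677 0.0611] [0.5698 0.0514]
485 91 101 [0.5752 0.0615] [0.5775 0.0518]
493 91 101 [0.5828 0.0619] [0.5852 0.0522]
comp [517, 88, 25, 13, 282]
517 95 100 [0.6065 0.0596] [0.6079 0.0543]
525 88 99 [0.6124 0.066 ] [0.6154 0.0556]
533 88 99 [0.62   0.0664] [0.623 0.056]
541 88 89 [0.6275 0.0668] [0.6281 0.0651]
comp [424, 135, 67, 13, 713]
424 143 146 [0.5255 0.0106] [0.5261 0.0067]
432 137 147 [0.5324 0.0168] [0.5343 0.0062]
440 136 147 [0.5402 0.0182] [0.5424 0.0066]
448 136 147 [0.5482 0.0186] [0.5504 0.007 ]
456 136 147 [0.5561 0.019 ] [0.5585 0.0074]
464 136 145 [0.564  0.0194] [0.5661 0.0098]
472 136 145 [0.572  0.0198] [0.5741 0.0102]
480 136 145 [0.5799 0.0203] [0.5821 0.0106]
488 136 145 [0.5879 0.0207] [0.5902 0.011 ]
comp [507, 137, 23, 12, 250]
507 145 147 [0.609 0.013] [0.6097 0.0101]
515 137 148 [0.6149 0.0211] [0.618  0.0095]
523 138 148 [0.6231 0.0205] [0.6261 0.0099]
```

View pics/w4c.png

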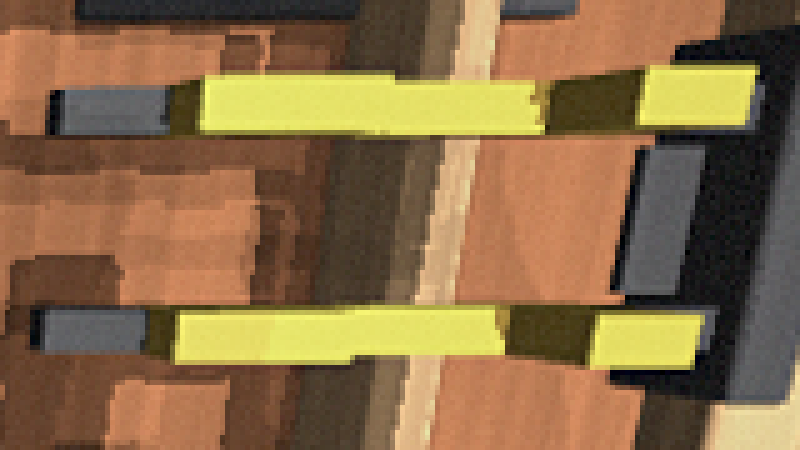

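```bash
python3 - <<'E'
from hang import *
b=np.load('w4.npz'); p={'T':b['T'],'intrinsics':b['K'],'color':b['c']}
for dh in (-.004,0,.004):
    F={}
    for n,u1,v1,u2,v2,z,off in [('tip',401.5,97.3,398.3,141.7,.204,-72),('front',430,95.5,425,142,.219,-55.5),('step',469,96.3,461,141.5,.219,-19.5),('bs',518,94.5,508.3,142.7,.233,19.5),('bsr',541.3,93.5,530,143,.233,39.5)]:
        z=z+(dh if n!='tip' else 0)
        A,B=atz(p,(u1-.5,v1),z),atz(p,(u2-.5,v2),z); m=(A+B)/2; d=A-B
        F[n]=m; print(n,m,'sep',np.linalg.norm(d)*1000,'yaw',np.arctan2(-d[0],d[1]),off)
    yaw=.057; ex=np.array([np.cos(yaw),np.sin(yaw),0]); ey=np.array([-ex[1],ex[0],0])
    for k in F: print(k,'along from tip',((F[k]-F['tip'])@ex*1000).round(1),'across',((F[k]-F['tip'])@ey*1000).round(1))
E
```

```text
tip [0.502  0.0309 0.204 ] sep 43.59878276665058 yaw 0.0647999586399047 -72
front [0.5261 0.0328 0.215 ] sep 43.92723405765884 yaw 0.05744837630043995 -55.5
step [0.5632 0.0346 0.215 ] sep 42.726016570107646 yaw 0.025239281222566325 -19.5
bs [0.6015 0.0369 0.229 ] sep 43.32977285375631 yaw 0.05188519714936775 19.5
bsr [0.6226 0.0382 0.229 ] sep 44.46877579189704 yaw 0.04780427364651307 39.5
tip along from tip 0.0 across 0.0
front along from tip 24.2 across 0.6
step along from tip 61.3 across 0.3
bs along from tip 99.6 across 0.3
bsr along from tip 120.8 across 0.5
tip [0.502  0.0309 0.204 ] sep 43.59878276665058 yaw 0.0647999586399047 -72
front [0.5246 0.0328 0.219 ] sep 43.322543875884236 yaw 0.05744837630043905 -55.5
step [0.5612 0.0346 0.219 ] sep 42.13786201677587 yaw 0.025239281222569392 -19.5
bs [0.5988 0.0367 0.233 ] sep 42.70311474916992 yaw 0.0518851971493657 19.5
bsr [0.6196 0.0381 0.233 ] sep 43.825644824073116 yaw 0.0478042736465151 39.5
tip along from tip 0.0 across 0.0
front along from tip 22.7 across 0.6
step along from tip 59.3 across 0.3
bs along from tip 97.0 across 0.3
bsr along from tip 117.8 across 0.5
tip [0.502  0.0309 0.204 ] sep 43.59878276665058 yaw 0.0647999586399047 -72
front [0.5232 0.0327 0.223 ] sep 42.71785369410964 yaw 0.057448376300440716 -55.5
step [0.5592 0.0345 0.223 ] sep 41.549707463444086 yaw 0.0252392812225672 -19.5
bs [0.5962 0.0366 0.237 ] sep 42.07645664458354 yaw 0.05188519714936887 19.5
bsr [0.6167 0.0379 0.237 ] sep 43.18251385624919 yaw 0.047804273646514635 39.5
tip along from tip 0.0 across 0.0
front along from tip 21.2 across 0.6
step along from tip 57.3 across 0.3
bs along from tip 94.3 across 0.4
bsr along from tip 114.8 across 0.5
```

```bash
python3 - <<'E'
from hang import *
b=np.load('w4.npz'); p={'T':b['T'],'intrinsics':b['K'],'color':b['c']}
C=down(.051); t=np.array([.4214,-.0496,.363])
for uv in [(318,234),(318,346),(280,290),(357,290)]: print(uv,(C.T@(atz(p,uv,.395)-t)*1000).round(1))
c=p['color'][:,318].astype(int); print([(v,c[v].tolist()) for v in list(range(224,244,2))+list(range(336,354,2))])
yaw=.053; S=np.array([.580,.0356]); ex=np.array([np.cos(yaw),np.sin(yaw)])
print('pre',S-ex*.13)
go([*(S-ex*.13),.363],yaw)
E
```

```text
(318, 234) [ 30.8   0.4 -32. ]
(318, 346) [-28.9   0.5 -32. ]
(280, 290) [  3.  -16.9 -32. ]
(357, 290) [  3.1  18.3 -32. ]
[(224, [92, 8, 9]), (226, [100, 23, 25]), (228, [93, 16, 19]), (230, [95, 16, 18]), (232, [99, 22, 23]), (234, [95, 25, 24]), (236, [72, 75, 72]), (238, [105, 105, 103]), (240, [103, 103, 98]), (242, [104, 104, 101]), (336, [210, 210, 202]), (338, [213, 212, 205]), (340, [217, 217, 207]), (342, [212, 208, 201]), (344, [211, 211, 202]), (346, [225, 226, 219]), (348, [207, 32, 34]), (350, [207, 52, 49]), (352, [0, 0, 0])]
pre [0.4502 0.0287]
t 8.45 pos [ 0.4216 -0.0495  0.3631] yaxis [ 0.9987  0.0511 -0.0004] zaxis [-0.0004  0.     -1.    ] F [ 0.8775  0.3101 -3.8908] w 0.40795525814325084 grip 71.6028642654419
 tool shift mm [76.6555 32.5786  0.1049]
 turn deg [-0.0256 -0.0014 -0.1098]
 turn deg [ -0.0021   0.0402 179.8901]
```

>>> drive_tool:
  rows:
    - [0,0,0,0.015,0.007,0,0.2]
    - [0,0,0,0.025,0.01,0,0.2]
    - [0,0,0,0.025,0.01,0,0.2]
    - [0,0,-0.1,0.0112,0.0056,0,0.2]
    - [0,0,0,0,0,0.01,0.2]
    - [0,0,0,0,0,0.025,0.2]
    - [0,0,0,0,0,0.03,0.2]
    - [0,0,0,0,0,0.03,0.2]

```text
time: 9.12
tool_pos: [0.4507, 0.0279, 0.2674]
tcp_rot: [2.161, 2.278, 0.001]
wrist_force: [-0.3, -0.2, -4.5]
width: 0.411
grip_force: 71.8
```

>>> drive_tool:
  rows:
    - [0,0,0,0,0,0.02,0.2]
    - [0,0,0,0,0,0.011,0.2]
    - [0,0,0,0,0,0,0.2]
    - [0,0,0,0,0,0,0.2]
    - [0,0,0,0,0,0,0.2]
    - [0,0,0,0,0,0,0.2]

```text
time: 9.62
tool_pos: [0.452, 0.028, 0.2395]
tcp_rot: [2.162, 2.276, 0.004]
wrist_force: [0.2, -0.0, -2.7]
width: 0.408
grip_force: 71.6
```

```bash
python3 - <<'E'
from h import *
yaw=.053; S=np.array([.580,.0356]); ex=np.array([np.cos(yaw),np.sin(yaw)])
P=[]
for i in range(4):
    p=cam('wrist'); P.append(status.read_state()['tool_pos'])
print(np.mean(P,0),np.std(P,0))
go([*(S-ex*.13),.235],yaw)
save(p,'w5.png')
E
```

```text
[0.4516 0.0281 0.239 ] [0.0003 0.     0.0003]
t 9.8167 pos [0.4513 0.0281 0.2385] yaxis [0.9987 0.0514 0.0021] zaxis [ 0.0021 -0.     -1.    ] F [-0.0738 -0.2024 -2.8548] w 0.40951387952987234 grip 71.59569025039673
 tool shift mm [ 0.672  -1.081   3.5147]
 turn deg [ 0.1175  0.0064 -0.0916]
 turn deg [  0.0101  -0.1844 179.9083]
```

View pics/w5.png

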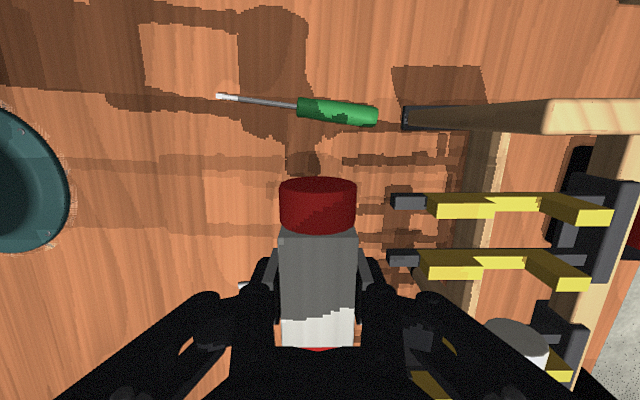

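The view shows the handle in line between the arms (tips at about (405,200) and (400,258)), with the driver and the neighbours well clear. I enter the gap.

>>> drive_tool:
  rows:
    - [0,0,-0.1,0,0.005,0.002,0.2]
    - [0,0,0,0,0.012,0.002,0.2]
    - [0,0,0,0,0.015,0,0.2]
    - [0,0,0,0,0.012,0,0.2]
    - [0,0,0,0,0.01,0,0.2]
    - [0,0,0,0,0.008,0,0.2]
    - [0,0,0,0,0.004,0,0.2]
    - [0,0,0,0,0,0,0.2]

```text
time: 10.48
tool_pos: [0.5173, 0.0316, 0.2332]
tcp_rot: [-2.162, -2.28, 0.0]
wrist_force: [-0.0, 0.5, -2.7]
width: 0.412
grip_force: 71.7
```

>>> drive_tool:
  rows:
    - [0,0,0,0,0.007,0,0.2]
    - [0,0,0,0,0.007,0,0.2]
    - [0,0,0,0,0,0,0.2]
    - [0,0,0,0,0,0,0.2]

```text
time: 10.82
tool_pos: [0.5307, 0.0324, 0.2334]
tcp_rot: [-2.162, -2.28, 0.0]
wrist_force: [-0.8, 0.8, -4.2]
width: 0.41
grip_force: 71.8
```

```bash
python3 - <<'E'
from h import *
yaw=.053; S=np.array([.580,.0356]); ex=np.array([np.cos(yaw),np.sin(yaw)])
go([*S,.2345],yaw); print(status.read_state()['torque'])
p=cam('wrist'); np.savez('w6.npz',T=p['T'],K=p['intrinsics'],c=p['color']); save(p,'w6.png')
E
```

```text
t 10.8167 pos [0.5307 0.0324 0.2334] yaxis [ 0.9986  0.053  -0.0001] zaxis [-0.0001 -0.     -1.    ] F [-0.801   0.7657 -4.1863] w 0.4103397568973728 grip 71.81035280227661
 tool shift mm [ 0.6171 49.4147 -1.1072]
 turn deg [-0.0084  0.0003  0.0043]
 turn deg [  -0.0005   -0.0131 -179.9957]
[-0.0161  0.023  -0.0484]
```

View pics/w6.png

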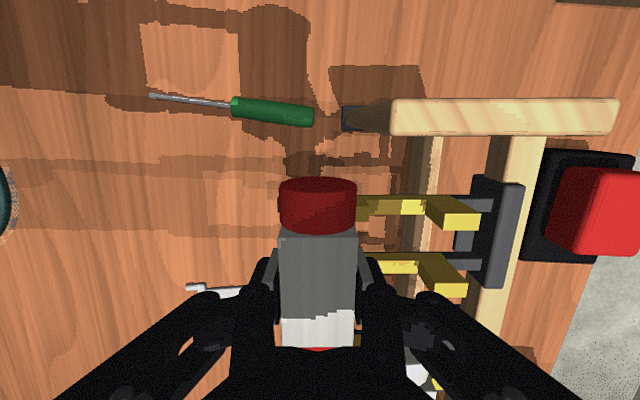

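The handle is between the arms with no contact. I close up to just short of the backstop, then feel for it.

>>> drive_tool:
  rows:
    - [0,0,0,0,0.005,0,0.2]
    - [0,0,0,0,0.009,0,0.2]
    - [0,0,0,0,0.009,0,0.2]
    - [0,0,0,0,0.007,0,0.2]
    - [0,0,0,0,0.004,0,0.2]
    - [0,0,0,0,0.002,0,0.2]
    - [0,0,0,0,0,0,0.2]
    - [0,0,0,0,0,0,0.2]

```text
time: 11.53
tool_pos: [0.5663, 0.0343, 0.2331]
tcp_rot: [-2.161, -2.279, 0.001]
wrist_force: [0.3, -0.8, -3.1]
width: 0.412
grip_force: 71.7
```

>>> drive_tool:
  rows:
    - [0,0,0,0,0.001,0,0.2]
    - [0,0,0,0,0.001,0,0.2]
    - [0,0,0,0,0.001,0,0.2]
    - [0,0,0,0,0.001,0,0.2]
    - [0,0,0,0,0.001,0,0.2]
    - [0,0,0,0,0,0,0.2]
    - [0,0,0,0,0,0,0.2]

```text
time: 12.12
tool_pos: [0.5715, 0.0345, 0.2334]
tcp_rot: [-2.162, -2.28, -0.0]
wrist_force: [0.1, -0.3, -4.2]
width: 0.408
grip_force: 71.7
```

>>> drive_tool:
  rows:
    - [0,0,0,0,0.001,0,0.2]
    - [0,0,0,0,0.001,0,0.2]
    - [0,0,0,0,0.001,0,0.2]
    - [0,0,0,0,0.001,0,0.2]
    - [0,0,0,0,0,0,0.2]
    - [0,0,0,0,0,0,0.2]

```text
time: 12.62
tool_pos: [0.5755, 0.0347, 0.2333]
tcp_rot: [-2.162, -2.28, 0.0]
wrist_force: [-0.9, 0.2, -2.8]
width: 0.41
grip_force: 71.7
```

>>> drive_tool:
  rows:
    - [0,0,0,0,0.001,0,0.2]
    - [0,0,0,0,0.001,0,0.2]
    - [0,0,0,0,0.0005,0,0.2]
    - [0,0,0,0,0,0,0.2]
    - [0,0,0,0,0,0,0.2]
    - [0,0,0,0,0,0,0.2]

```text
time: 13.12
tool_pos: [0.5779, 0.0349, 0.2334]
tcp_rot: [-2.162, -2.28, -0.0]
wrist_force: [-0.5, 0.4, -3.8]
width: 0.412
grip_force: 71.7
```

>>> drive_tool:
  rows:
    - [0,0,0,0,0.001,0,0.2]
    - [0,0,0,0,0.0005,0,0.2]
    - [0,0,0,0,0,0,0.2]
    - [0,0,0,0,0,0,0.2]
    - [0,0,0,0,0,0,0.2]

```text
time: 13.53
tool_pos: [0.5794, 0.0349, 0.2333]
tcp_rot: [-2.162, -2.28, 0.0]
wrist_force: [1.0, 0.7, -4.0]
width: 0.415
grip_force: 71.7
```

>>> drive_tool:
  rows:
    - [0,0,0,0,0.0005,0,0.2]
    - [0,0,0,0,0.0005,0,0.2]
    - [0,0,0,0,0,0,0.2]
    - [0,0,0,0,0,0,0.2]
    - [0,0,0,0,0,0,0.2]

```text
time: 13.95
tool_pos: [0.5804, 0.035, 0.2333]
tcp_rot: [-2.162, -2.28, 0.0]
wrist_force: [-0.3, 0.7, -3.1]
width: 0.406
grip_force: 71.7
```

>>> drive_tool:
  rows:
    - [0,0,0,0,0.0005,0,0.2]
    - [0,0,0,0,0.0005,0,0.2]
    - [0,0,0,0,0,0,0.2]
    - [0,0,0,0,0,0,0.2]
    - [0,0,0,0,0,0,0.2]

```text
time: 14.37
tool_pos: [0.5814, 0.035, 0.2334]
tcp_rot: [2.162, 2.28, -0.0]
wrist_force: [0.5, -0.1, -3.3]
width: 0.412
grip_force: 71.7
```

>>> drive_tool:
  rows:
    - [0,0,0,0,0.0005,0,0.2]
    - [0,0,0,0,0.0005,0,0.2]
    - [0,0,0,0,0,0,0.2]
    - [0,0,0,0,0,0,0.2]

```text
time: 14.7
tool_pos: [0.5825, 0.0351, 0.2334]
tcp_rot: [2.162, 2.28, 0.0]
wrist_force: [0.0, -0.6, -4.2]
width: 0.411
grip_force: 71.7
```

>>> drive_tool:
  rows:
    - [0,0,0,0,0.0005,0,0.2]
    - [0,0,0,0,0.0005,0,0.2]
    - [0,0,0,0,0,0,0.2]
    - [0,0,0,0,0,0,0.2]

```text
time: 15.03
tool_pos: [0.5831, 0.0352, 0.2333]
tcp_rot: [-2.161, -2.279, 0.001]
wrist_force: [-2.3, 0.3, -2.5]
width: 0.408
grip_force: 71.8
```

>>> drive_tool:
  rows:
    - [0,0,0,0,0.0005,0,0.2]
    - [0,0,0,0,0.0005,0,0.2]
    - [0,0,0,0,0,0,0.2]
    - [0,0,0,0,0,0,0.2]

```text
time: 15.37
tool_pos: [0.5832, 0.0351, 0.2332]
tcp_rot: [-2.16, -2.278, 0.003]
wrist_force: [-5.3, -0.7, -0.0]
width: 0.407
grip_force: 72.1
```

Backstop contact comes at TCP x≈0.583 (−5 N). I back off to centre in the slot, then ease down.

>>> drive_tool:
  rows:
    - [0,0,0,0,-0.0015,0,0.2]
    - [0,0,0,0,-0.0015,0,0.2]
    - [0,0,0,0,0,0,0.2]
    - [0,0,0,0,0,0,0.2]
    - [0,0,0,0,0,0,0.2]

```text
time: 15.78
tool_pos: [0.5818, 0.0351, 0.2335]
tcp_rot: [2.161, 2.279, 0.001]
wrist_force: [-0.0, 0.3, -2.5]
width: 0.412
grip_force: 71.7
```

>>> drive_tool:
  rows:
    - [0,0,0,0,0,0.001,0.2]
    - [0,0,0,0,0,0.001,0.2]
    - [0,0,0,0,0,0.001,0.2]
    - [0,0,0,0,0,0.001,0.2]
    - [0,0,0,0,0,0,0.2]
    - [0,0,0,0,0,0,0.2]

```text
time: 16.28
tool_pos: [0.5813, 0.035, 0.2292]
tcp_rot: [-2.162, -2.279, 0.0]
wrist_force: [0.2, -0.5, -3.0]
width: 0.41
grip_force: 71.7
```

>>> drive_tool:
  rows:
    - [0,0,0,0,0,0.001,0.2]
    - [0,0,0,0,0,0.001,0.2]
    - [0,0,0,0,0,0.001,0.2]
    - [0,0,0,0,0,0,0.2]
    - [0,0,0,0,0,0,0.2]

```text
time: 16.7
tool_pos: [0.5813, 0.0351, 0.2262]
tcp_rot: [-2.162, -2.28, 0.0]
wrist_force: [0.3, -0.4, -3.2]
width: 0.408
grip_force: 71.7
```

Underside is now at about 0.2187. I keep going gently.

>>> drive_tool:
  rows:
    - [0,0,0,0,0,0.001,0.2]
    - [0,0,0,0,0,0.001,0.2]
    - [0,0,0,0,0,0.001,0.2]
    - [0,0,0,0,0,0,0.2]
    - [0,0,0,0,0,0,0.2]

```text
time: 17.12
tool_pos: [0.5813, 0.0351, 0.2232]
tcp_rot: [-2.162, -2.279, 0.0]
wrist_force: [0.5, -0.3, -3.7]
width: 0.412
grip_force: 71.7
```

>>> drive_tool:
  rows:
    - [0,0,0,0,0,0.001,0.2]
    - [0,0,0,0,0,0.001,0.2]
    - [0,0,0,0,0,0,0.2]
    - [0,0,0,0,0,0,0.2]

```text
time: 17.45
tool_pos: [0.5814, 0.035, 0.2212]
tcp_rot: [-2.162, -2.28, 0.0]
wrist_force: [1.0, 0.7, -5.0]
width: 0.411
grip_force: 71.7
```

>>> drive_tool:
  rows:
    - [0,0,0,0,0,0.001,0.2]
    - [0,0,0,0,0,0.001,0.2]
    - [0,0,0,0,0,0,0.2]
    - [0,0,0,0,0,0,0.2]

```text
time: 17.78
tool_pos: [0.5813, 0.0351, 0.2192]
tcp_rot: [-2.162, -2.279, 0.0]
wrist_force: [-0.3, 0.7, -3.2]
width: 0.409
grip_force: 71.7
```

>>> drive_tool:
  rows:
    - [0,0,0,0,0,0.001,0.2]
    - [0,0,0,0,0,0.001,0.2]
    - [0,0,0,0,0,0,0.2]
    - [0,0,0,0,0,0,0.2]

```text
time: 18.12
tool_pos: [0.5813, 0.035, 0.2172]
tcp_rot: [-2.162, -2.279, 0.0]
wrist_force: [-0.9, 0.2, -2.7]
width: 0.407
grip_force: 71.7
```

>>> drive_tool:
  rows:
    - [0,0,0,0,0,0.001,0.2]
    - [0,0,0,0,0,0.001,0.2]
    - [0,0,0,0,0,0,0.2]
    - [0,0,0,0,0,0,0.2]

```text
time: 18.45
tool_pos: [0.5813, 0.035, 0.2152]
tcp_rot: [-2.162, -2.279, 0.0]
wrist_force: [0.4, -0.7, -3.5]
width: 0.409
grip_force: 71.7
```

>>> drive_tool:
  rows:
    - [0,0,0,0,0,0.001,0.2]
    - [0,0,0,0,0,0,0.2]
    - [0,0,0,0,0,0,0.2]

```text
time: 18.7
tool_pos: [0.5814, 0.0351, 0.2143]
tcp_rot: [-2.162, -2.28, 0.0]
wrist_force: [0.5, -0.9, -3.4]
width: 0.411
grip_force: 71.7
```

>>> drive_tool:
  rows:
    - [0,0,0,0,0,0.001,0.2]
    - [0,0,0,0,0,0,0.2]
    - [0,0,0,0,0,0,0.2]

```text
time: 18.95
tool_pos: [0.5813, 0.035, 0.2132]
tcp_rot: [-2.162, -2.28, 0.0]
wrist_force: [-0.6, 0.4, -2.2]
width: 0.408
grip_force: 71.7
```

>>> drive_tool:
  rows:
    - [0,0,0,0,0,0.001,0.2]
    - [0,0,0,0,0,0,0.2]
    - [0,0,0,0,0,0,0.2]

```text
time: 19.2
tool_pos: [0.5813, 0.0351, 0.2123]
tcp_rot: [-2.162, -2.28, 0.0]
wrist_force: [-0.3, -0.2, -2.9]
width: 0.41
grip_force: 71.7
```

>>> drive_tool:
  rows:
    - [0,0,0,0,0,0.001,0.2]
    - [0,0,0,0,0,0,0.2]
    - [0,0,0,0,0,0,0.2]

```text
time: 19.45
tool_pos: [0.5816, 0.035, 0.2116]
tcp_rot: [2.161, 2.279, 0.001]
wrist_force: [-0.5, 0.4, -0.7]
width: 0.411
grip_force: 71.7
```

Floor contact begins at underside z≈0.204. I press it home in half-millimetre steps.

>>> drive_tool:
  rows:
    - [0,0,0,0,0,0.0005,0.2]
    - [0,0,0,0,0,0.0005,0.2]
    - [0,0,0,0,0,0,0.2]
    - [0,0,0,0,0,0,0.2]

```text
time: 19.78
tool_pos: [0.5816, 0.035, 0.2115]
tcp_rot: [2.161, 2.279, 0.001]
wrist_force: [-3.7, -0.1, 5.8]
width: 0.409
grip_force: 72.9
```

>>> drive_tool:
  rows:
    - [0,0,0,0,0,0.0005,0.2]
    - [0,0,0,0,0,0.0005,0.2]
    - [0,0,0,0,0,0,0.2]
    - [0,0,0,0,0,0,0.2]

```text
time: 20.12
tool_pos: [0.5816, 0.035, 0.2115]
tcp_rot: [2.161, 2.279, 0.001]
wrist_force: [-5.0, -0.5, 9.8]
width: 0.411
grip_force: 73.6
```

>>> drive_tool:
  rows:
    - [0,0,0,0,0,0.0005,0.2]
    - [0,0,0,0,0,0.0005,0.2]
    - [0,0,0,0,0,0,0.2]
    - [0,0,0,0,0,0,0.2]
    - [0,0,0,0,0,0,0.2]

```text
time: 20.53
tool_pos: [0.5817, 0.035, 0.2114]
tcp_rot: [2.161, 2.279, 0.002]
wrist_force: [-7.1, -0.3, 13.5]
width: 0.41
grip_force: 74.1
```

>>> drive_tool:
  rows:
    - [0,0,0,0,0,0.0005,0.2]
    - [0,0,0,0,0,0,0.2]
    - [0,0,0,0,0,0,0.2]
    - [0,0,0,0,0,0,0.2]
    - [0,0,0,0,0,0,0.2]
    - [0,0,0,0,0,0,0.2]
    - [0,0,0,0,0,0,0.2]
    - [0,0,0,0,0,0,0.2]

```text
time: 21.2
tool_pos: [0.5816, 0.035, 0.2114]
tcp_rot: [2.161, 2.279, 0.002]
wrist_force: [-8.9, -1.3, 16.1]
width: 0.408
grip_force: 74.3
```

```bash
python3 - <<'E'
from h import *
go(None,.053); print(status.read_state()['torque'])
E
```

```text
t 21.2 pos [0.5816 0.035  0.2114] yaxis [0.9986 0.0531 0.0018] zaxis [ 0.0018 -0.     -1.    ] F [-8.853  -1.2687 16.1135] w 0.40820943885813143 grip 74.33705806732178
 turn deg [0.1015 0.0076 0.0053]
 turn deg [  -0.0119    0.1594 -179.9946]
[ 0.0013  1.2973 -0.0046]
```

Bedded at about 20 N. I relieve the push, then open only partly to stay clear of the rack bracket, and lift off.

>>> drive_tool:
  rows:
    - [0,0,0,0,0,-0.001,0.2]
    - [0,0,0,0,0,-0.001,0.2]
    - [0,0,0,0,0,-0.001,0.2]
    - [0,0,0,0,0,0,0.2]
    - [0,0,0,0,0,0,0.2]

```text
time: 21.62
tool_pos: [0.5816, 0.0351, 0.2115]
tcp_rot: [2.161, 2.279, 0.001]
wrist_force: [-2.3, -0.0, 5.8]
width: 0.41
grip_force: 72.9
```

>>> drive_tool:
  rows:
    - [0,0,0,0,0,0,0.45]
    - [0,0,0,0,0,0,0.5]
    - [0,0,0,0,0,0,0.55]
    - [0,0,0,0,0,0,0.6]
    - [0,0,0,0,0,0,0.6]
    - [0,0,0,0,0,0,0.6]
    - [0,0,0,0,0,0,0.6]
  force: 20

```text
time: 22.2
tool_pos: [0.5814, 0.0351, 0.2107]
tcp_rot: [-2.162, -2.28, 0.0]
wrist_force: [-0.0, 0.1, -0.4]
width: 0.602
grip_force: 0.0
```

Released with zero force on both fingers and wrist. I lift straight up.

>>> drive_tool:
  rows:
    - [0,0,0,0,0,-0.004,0.6]
    - [0,0,0,0,0,-0.008,0.6]
    - [0,0,0,0,0,-0.015,0.6]
    - [0,0,0,0,0,-0.025,0.6]
    - [0,0,0,0,0,-0.025,0.6]
    - [0,0,0,0,0,-0.025,0.6]
    - [0,0,0,0,0,-0.025,0.6]
    - [0,0,0,0,0,0,0.6]

```text
time: 22.87
tool_pos: [0.5843, 0.0351, 0.3458]
tcp_rot: [2.156, 2.274, 0.013]
wrist_force: [0.5, 0.6, 0.7]
width: 0.602
grip_force: 0.0
```

>>> drive_tool:
  rows:
    - [0,0,0,0.01,-0.02,0,0.6]
    - [0,0,0,0.02,-0.03,0,0.6]
    - [0,0,0,0.02,-0.03,0,0.6]
    - [0,0,0,0.02,-0.03,0,0.6]
    - [0,0,0,0,0,0,0.6]
    - [0,0,0,0,0,0,0.6]

```text
time: 23.37
tool_pos: [0.4668, 0.0998, 0.3385]
tcp_rot: [2.158, 2.281, 0.002]
wrist_force: [0.2, 0.3, 0.3]
width: 0.597
grip_force: 0.0
```

```bash
python3 - <<'E'
from h import *
go(None)
a=cam('scene');b=cam('top');r={}
for p,n,box in [(a,'s',(285,170,365,250)),(b,'t',(300,130,350,200))]:
    l,t,rr,bt=box; s=p['color'][t:bt,l:rr].astype(int)
    m=((s[...,0]>110)&(s[...,1]<60)&(s[...,2]<80)).astype(np.uint8)
    k,_,st,ce=cv2.connectedComponentsWithStats(m)
    f=sorted([(ce[i]+[l,t]).tolist() for i in range(1,k) if st[i,4]>8]); print(n,f); r[n]=f
if len(r['s'])==2 and len(r['t'])==2:
    X=[tri([ray(a,r['s'][i]),ray(b,r['t'][1-i])]) for i in (0,1)]; print(X); d=X[1][0]-X[0][0]; print((X[0][0]+X[1][0])/2,np.arctan2(-d[0],d[1]),d)
E
```

```text
t 23.3667 pos [0.4668 0.0998 0.3385] yaxis [0.9985 0.0552 0.0017] zaxis [ 0.0017  0.0002 -1.    ] F [0.1771 0.274  0.3349] w 0.5973554232223068 grip 0.0
s [[302.7340425531915, 213.0744680851064], [334.3536585365854, 209.02439024390245]]
t [[345.60869565217394, 171.43478260869566]]
```

```bash
python3 - <<'E'
from h import *
a=cam('scene');b=cam('top')
A=atz(a,(302.7,213.1),.226);B=atz(a,(334.4,209),.226);d=B-A
print((A+B)/2,np.linalg.norm(d),np.arctan2(-d[0],d[1]), tri([ray(a,(302.7,213.1)),ray(b,(345.6,171.4))]))
print(workorder.finish_job())
E
```

```text
[0.5822 0.0344 0.226 ] 0.0826548894443221 0.06459072173783399 (array([ 0.5745, -0.0083,  0.2073]), [np.float64(0.0017905420633683104), np.float64(0.0017905420633683108)])
the job is handed in; nothing more can be done
None
```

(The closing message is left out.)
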